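# Index the dosing head over the open beaker

### The arm

A 6-joint arm with a two-finger parallel gripper is mounted at the origin on the work surface. World frame = base frame: x ahead of the robot, y to its left, z up, the work surface at z = 0. Lengths are in m, angles in rad, forces in N, time in s.
With the tool pointing down it reaches from about 0.3 to 0.875 m from the base axis. Payload 6.4 kg.
Tool frame: the origin (TCP) lies at the very end of the fingers, on their centre line; the grasp point (between the pads) lies 19 mm behind it; z points along the fingers, y is the direction in which the jaws open and shut (so a half turn about z gives the same grasp; the last joint's range is limited). The gripper opens to 88 mm and grips with 3 to 60 N. Pads are 18 mm wide; open, the fingers measure 123 mm over their backs; the gripper's body (75 mm by 187 mm) begins 45 mm behind the grasp point.
Start: joints at [-0.206, 0.181, 1.607, -0, 1.354, -0.206], TCP at [0.575, 0, 0.216] pointing down, gripper open.
Joint ranges: [-2.99, 2.99], [-0.89, 2.07], [0.3, 2.58], [-1.14, 4.28], [0, 2.63], [-3.12, 3.12]. Speed limits (rad/s): [2.57, 2.57, 3.01, 3.14, 3.14, 3.14].

### API

Orientations are given as a unit quaternion [x, y, z, w].
In Python, from station import ctrl gives the robot as it stands.
- The arm moves only by the tool drive_tool, never from a script. Its argument "targets" is a list of rows, each an object of numbers: "jaw": the opening, from 0 (shut) to 1 (fully open); "tx", "ty", "tz": the shift along the world's x, y, z in units of 30 mm (1.0 is 30 mm); "spin": the turn about the world's z in units of 5 degrees (1.0 is 5 degrees). In form: [{"jaw": .., "tx": .., "ty": .., "tz": .., "spin": ..}, ...]. A call has 1 to 5 rows; each row is the pose to reach, as a shift and turn from the pose commanded when the call began; what a row does not reach only later rows make up. A row lasts 1/8 s, in which the tool goes at most 62.5 mm and 10.7 degrees, less where a joint would pass 70% of its speed; a pose out of reach is approached as far as the arm can. A call with a gripper value outside its range is refused whole. The fingers move at their own pace and stop on an object; the grip force is fixed at half the most. Time passes only in rows, so rows that repeat a pose let the fingers close. It gives the time, the measured TCP pose, the force and the opening at its end, in the units of the state.
- ctrl.get_obs(): the state, without advancing time (a new reading comes with each control period).
- ctrl.grab_frame(name): name is "scene" or "side" or "wrist"; returns a dict with "frame" (480x640x3 uint8, red, green, blue), "depth" (480x640 float32, m along the optical axis (not along the pixel's ray), 0 where there is no reading), "fx", "fy", "cx", "cy" (pixels), "k1" (the pictures are not rectified: a ray, as slopes to the right and down, at radius r is drawn at 1 + k1 r^2 times it, then the intrinsics apply), "T" (4x4, takes a point from camera to world coordinates). Camera axes: x right, y down, z forward; pixel columns grow to the right and rows downward; lengths in m; the calibration is good to about 2 mm. A picture is of the moment at which its call begins.
- ctrl.job_done(): hands the job in, once; it reports no verdict.
Trained networks look in the newest picture that a camera, given by its name, has taken for a name from the list of things; names that differ only in an ending like _2 or _b are one class to them, and where a whole thing is asked for, a point or a joint stands for the part that bears it (a point fixed in the world has none). Each returns a list of dicts, best first, with "p" (0 to 1); they miss things now and then, are a little off and sometimes report something else, mostly with a low value. They report only what shows in the picture. A call takes as long as a camera call. They do not tell look-alikes from the thing itself.
- ctrl.regions_of(camera, label): "pixels" (480x640 bool, what is visible of it).
- ctrl.spot_point(camera, label): "xyz" ([x, y, z] in m, in the coordinates of the camera as it stood for that picture, good to about 4 mm: a listed point, or the origin of a listed thing).
The state is a dict: "time": time; "q": joint angles; "joint_velocities": joint speeds; "tau": joint torques, N m; "tcp_pos": TCP position; "tool_rot": TCP orientation; "force": force on the tool from outside, world axes, zero at the start; "wrist_torque": the same for the moment, N m; "opening": finger opening in m.
Only numpy, scipy, OpenCV 4.12 (cv2) and the standard library are available. Lean on these libraries where they do the work, as an engineer would, in place of code of your own. Each camera call takes 0.05 s, during which the arm holds its last target.

### The job

The dosing head on the bench stand is parked at the end of its slotted tube. Pull the spring plunger's knob up, slide the head along until its nozzle is over the open beaker (not the capped jar or bottle), and let go so that the pin drops fully into that hole and locks it. Leave the beaker standing where it is.

Things in the scene. Friction and masses are not known exactly. Their poses are not given: they have to be found in the camera images.
- knob (a point): Centre of the plunger's upright round steel knob, 28 mm across, 40 mm high (this point at mid-height, 144 mm above the bench when down). It tops a painted square sleeve whose fixed parts end 24 mm below this point; nothing else is within 70 mm of it at its height. Knob, sleeve and dosing head slide together along a level aluminium tube, with about 1 N friction once the pin is out.
- plunger (a joint): How far (m) knob and pin are pulled up: 0 = pin fully down in a hole, 0.016 = pin tip clear of the tube's top, 0.024 = end stop; the spring pulls down with 5 to 9 N. The tube has a parking slot, where the pin starts, then three holes 75 mm apart, one abreast of each vessel. Hole mouths are flared: a pin let go within 10 mm of a hole's middle finds its way in.
- nozzle (a point): Tip of the steel nozzle under the white cylindrical dosing head, 90 mm above the bench; the knob's axis is 110 mm away along this point's own -x axis. Its y axis runs along the tube: from the parked end the sleeve slides towards +y, past all three vessels. With the pin in a hole, the nozzle stands over the vessel abreast of it.
- beaker: Open white beaker, 60 mm across the rim, 60 mm high, standing loose on the stand's 12 mm thick grey base plate, within 4 mm of the spot under the nozzle's place for its hole. Origin at the centre of its underside, z up. A white capped jar (54 mm wide, 52 mm high) and a white capped bottle (48 mm wide, 64 mm high) stand at the other two places in the row; which is where varies.
Mind the look-alikes: they are no part of the job. What is shaped like the beaker but red or yellow is not meant.

How it is judged:
By the outcome, as a careful person would: the job done as asked, in the order asked, and still so for the second after the job is handed in, with the robot touching nothing.
It also fails if it takes over 35 s, if anything falls off the work surface, if the arm or the gripper's body presses on something with over 40 N, if the wrist force passes 120 N, or if a joint passes its speed limit or range.

## Working session

There is one attempt and no reset: what is moved stays moved. The work goes in short steps, Python scripts to look and compute and a tool call to move; the robot and the scene stay as the last step left them, time stands still between calls to the robot, and variables do not carry over. Pictures are saved under pics/ and viewed, and the job is handed in when it is done.

Besides the shell and the picture viewer there is one more tool, called after ">>>" as name([rows], argument=value, ...), one row to a line, values as JSON. drive_tool: Moves the arm, as the interface text tells. Its arguments: {"type":"object","properties":{"targets":{"type":"array","items":{"type":"object","properties":{"jaw":{"type":"number"},"tx":{"type":"number"},"ty":{"type":"number"},"tz":{"type":"number"},"spin":{"type":"number"}}}}},"required":["targets"]}

```bash
mkdir -p pics
cat > h.py <<'E'
import numpy as np,cv2
from station import ctrl
def save(f,n): cv2.imwrite('pics/'+n,cv2.cvtColor(f['frame'],cv2.COLOR_RGB2BGR))
def w(f,p): return (np.array(f['T'])@np.r_[p,1])[:3]
def px(f,P):
    c=np.linalg.inv(f['T'])@np.r_[P,1]; x,y=c[0]/c[2],c[1]/c[2]; s=1+f['k1']*(x*x+y*y)
    return f['fx']*x*s+f['cx'],f['fy']*y*s+f['cy']
def unproj(f,u,v,d=None):
    x0,y0=(u-f['cx'])/f['fx'],(v-f['cy'])/f['fy'];x,y=x0,y0
    for _ in range(10):
        s=1+f['k1']*(x*x+y*y);x,y=x0/s,y0/s
    if d is None:d=f['depth'][int(v),int(u)]
    return w(f,np.array([x*d,y*d,d]))
E
python3 - <<'E'
from h import *
np.set_printoptions(precision=4,suppress=True)
for c in ['scene','side']:
    f=ctrl.grab_frame(c);save(f,c+'0.png')
    for l in ['knob','nozzle','beaker']:
        for d in ctrl.spot_point(c,l)[:5]:
            P=w(f,d['xyz']);print(c,l,round(d['p'],2),P,np.round(px(f,P)))
print(ctrl.get_obs()['time'],ctrl.get_obs()['tcp_pos'],ctrl.get_obs()['opening'],ctrl.get_obs()['tool_rot'])
E
```

```text
scene knob 0.58 [ 0.5888 -0.0534  0.1429] [339. 189.]
scene nozzle 0.76 [ 0.6923 -0.0256  0.0888] [294. 253.]
scene beaker 0.9 [ 0.8495  0.0685 -0.0008] [241. 385.]
scene beaker 0.68 [0.6717 0.0568 0.0114] [337. 314.]
scene beaker 0.55 [ 0.8391  0.167  -0.0003] [287. 434.]
side knob 0.7 [ 0.5902 -0.0613  0.1464] [360. 204.]
side beaker 0.97 [0.6722 0.0594 0.0098] [312. 309.]
side beaker 0.79 [0.8467 0.0618 0.0014] [211. 312.]
0.4 [0.5749 0.     0.2155] 0.08836844313967393 [ 0.7071  0.7071 -0.0001 -0.0001]
```

View pics/scene0.png

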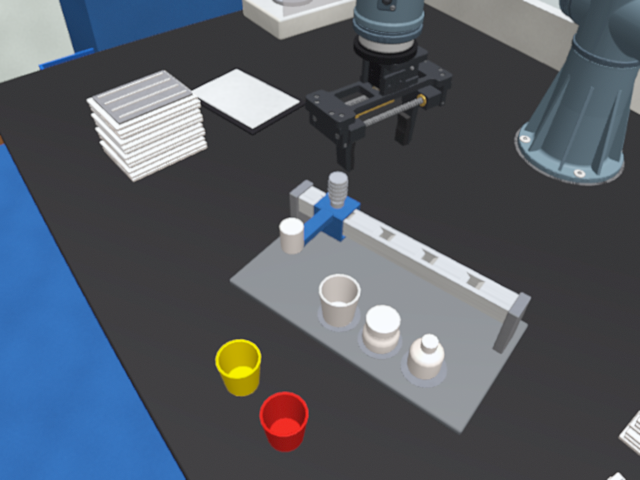

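View pics/side0.png

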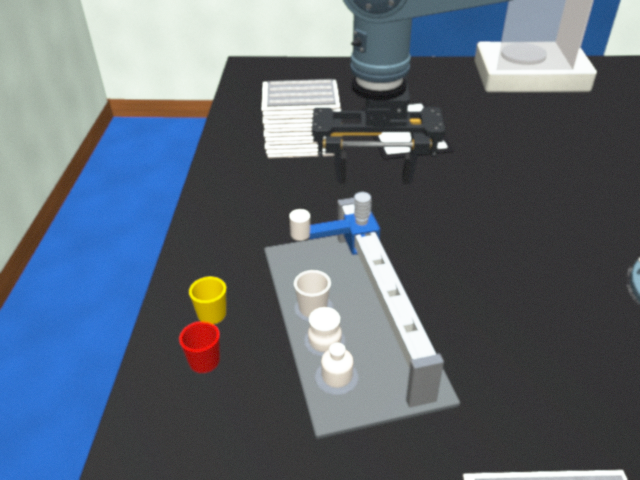

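The beaker-like things are: white at scene (339,301), yellow at (240,367), and red at (285,422). The white open one on the grey plate fits the description. The capped jar is at (381,329) and the bottle at (427,358). Next I'll measure the tube axis and holes and check an enlarged crop.

Run:
```python
from h import *
np.set_printoptions(precision=4,suppress=True)
fs={}
for c in ['scene','side']:
    f=fs[c]=ctrl.grab_frame(c)
    for l in ['knob','nozzle','beaker']:
        for d in ctrl.regions_of(c,l)[:4]:
            m=d['pixels'];v,u=np.nonzero(m);ok=f['depth'][v,u]>0
            P=np.array([unproj(f,a,b) for a,b in zip(u[ok],v[ok])])
            print(c,l,round(d['p'],2),m.sum(),np.round([u.mean(),v.mean()]),np.median(P,0),P.min(0),P.max(0))
    for uv in ({'scene':[(388,234),(431,257),(476,281),(409,240),(452,263),(500,290)],'side':[(378,260),(393,292),(409,327),(385,275),(401,309),(415,340)]}[c]):
        print(c,uv,unproj(f,*uv))
a=fs['scene']['frame'][160:390,230:540];b=fs['side']['frame'][180:400,260:470]
for n,i in (('ca',a),('cb',b)):
    cv2.imwrite(f'pics/{n}.png',cv2.cvtColor(cv2.resize(i,None,fx=2.5,fy=2.5,interpolation=cv2.INTER_CUBIC),cv2.COLOR_RGB2BGR))
```

```text
scene knob 0.95 476 [338. 187.] [ 0.5941 -0.0492  0.1542] [ 0.5745 -0.0684  0.1258] [ 0.6039 -0.0413  0.166 ]
scene knob 0.46 1697 [339. 299.] [0.6691 0.0563 0.0506] [0.6423 0.0294 0.0131] [0.7013 0.0888 0.0756]
scene nozzle 0.65 2921 [321. 217.] [ 0.6113 -0.0392  0.1135] [ 0.4465 -0.2279 -0.0038] [ 0.7114 -0.0095  0.166 ]
scene beaker 0.9 1879 [239. 366.] [0.8441 0.0538 0.0366] [ 0.8168  0.0027 -0.0006] [0.8747 0.0956 0.0625]
scene beaker 0.89 2268 [284. 421.] [0.8384 0.1581 0.0338] [ 0.806   0.1361 -0.0014] [0.8707 0.1962 0.0636]
scene beaker 0.57 1740 [339. 299.] [0.6691 0.0563 0.0503] [ 0.628  -0.008   0.0104] [0.7013 0.0888 0.0756]
scene (388, 234) [0.5532 0.0274 0.0909]
scene (431, 257) [0.532  0.1007 0.0902]
scene (476, 281) [0.5119 0.1729 0.0904]
scene (409, 240) [0.5416 0.0611 0.099 ]
scene (452, 263) [0.5259 0.1349 0.104 ]
scene (500, 290) [0.5046 0.2088 0.1005]
side knob 0.8 420 [362. 206.] [ 0.5884 -0.0478  0.1523] [ 0.5617 -0.2775  0.0002] [ 0.603  -0.0398  0.1678]
side nozzle 0.95 2229 [337. 224.] [ 0.6141 -0.0375  0.1137] [ 0.557  -0.2207  0.0016] [ 0.7292 -0.0075  0.1678]
side nozzle 0.73 424 [362. 206.] [ 0.5883 -0.0479  0.1525] [ 0.5617 -0.2775  0.0002] [ 0.603  -0.0398  0.1678]
side beaker 0.87 1196 [311. 291.] [0.6725 0.0527 0.0545] [0.6422 0.0292 0.0142] [0.6988 0.0895 0.0755]
side beaker 0.73 1648 [201. 346.] [0.8402 0.1656 0.0389] [ 0.8103  0.0887 -0.0035] [0.8901 0.1972 0.0638]
side beaker 0.73 1368 [209. 299.] [0.8445 0.0705 0.0408] [ 0.8154  0.023  -0.0014] [0.8902 0.1374 0.0637]
side (378, 260) [0.5606 0.0188 0.0883]
side (393, 292) [0.5394 0.0908 0.0847]
side (409, 327) [0.5197 0.1642 0.0843]
side (385, 275) [0.5517 0.0666 0.099 ]
side (401, 309) [0.5314 0.1433 0.101 ]
side (415, 340) [0.5154 0.203  0.0999]
```

View pics/ca.png

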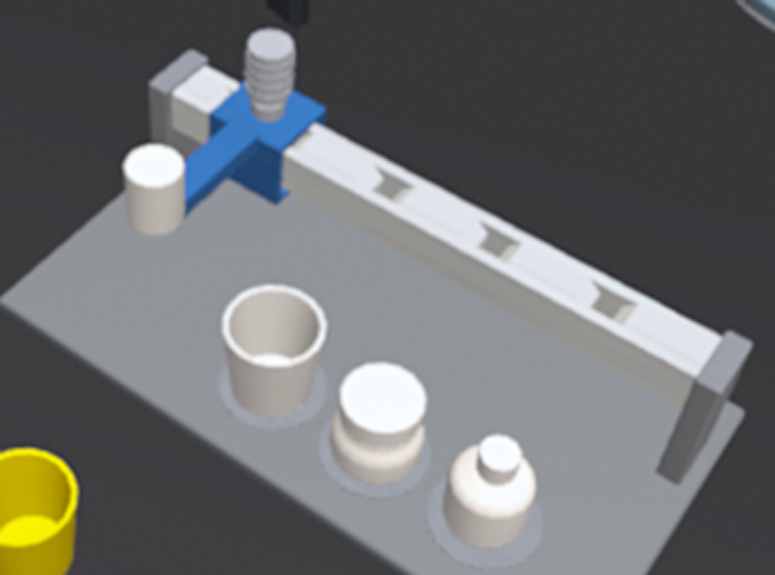

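View pics/cb.png

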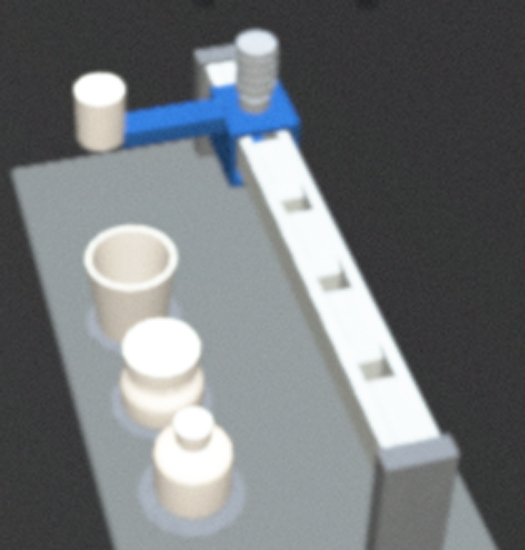

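Run:
```python
from h import *
np.set_printoptions(precision=4,suppress=True)
def rayz(f,u,v,z):
    a=unproj(f,u,v,.1);b=unproj(f,u,v,1.);return a+(b-a)*(z-a[2])/(b[2]-a[2])
ev=np.array([-.273,.962]);ex=np.array([.962,.273])
for c in ['scene','side']:
    f=ctrl.grab_frame(c)
    v,u=np.nonzero(ctrl.regions_of(c,'knob')[0]['pixels'])
    P=np.array([unproj(f,a,b) for a,b in zip(u,v)])
    t=P[(P[:,2]>.161)&(P[:,2]<.17)];print(c,'top',len(t),t.mean(0),t.min(0),t.max(0), (t.mean(0)[:2]@ex,t.mean(0)[:2]@ev))
    H=([(387,234),(430,257.5),(475,281)] if c=='scene' else [(378,261),(393,292),(410,326.5)])
    for h in H:
        R=rayz(f,*h,.1);print('hole',R,R[:2]@ex,R[:2]@ev)
b=np.array([.6717,.059]);print('beaker',b@ex,b@ev)
f=ctrl.grab_frame('wrist');save(f,'w0.png')
for d in ctrl.spot_point('wrist','knob')[:2]: print(d['p'],w(f,d['xyz']))
```

```text
scene top 178 [ 0.5903 -0.0551  0.1635] [ 0.577  -0.0693  0.161 ] [ 0.6027 -0.0414  0.1665] (np.float64(0.5528739547920951), np.float64(-0.21415705000131358))
hole [0.5611 0.0327 0.1   ] 0.5486963534301216 -0.12167267443875679
hole [0.5415 0.1061 0.1   ] 0.549848532272941 -0.04573435903851387
hole [0.5207 0.1763 0.1   ] 0.5490614856558519 0.027454774682392824
side top 142 [ 0.5886 -0.0553  0.1644] [ 0.5746 -0.0706  0.1611] [ 0.6019 -0.0424  0.167 ] (np.float64(0.551109093797917), np.float64(-0.2138708767720365))
hole [0.5617 0.0343 0.1   ] 0.5497326931554252 -0.12037524302924632
hole [0.5413 0.1061 0.1   ] 0.5496631807874219 -0.04564949524204701
hole [0.5205 0.1773 0.1   ] 0.5491829669608662 0.028500854260492297
beaker 0.6622823999999999 -0.1266161
0.92 [ 0.5884 -0.0565  0.1446]
```

View pics/w0.png

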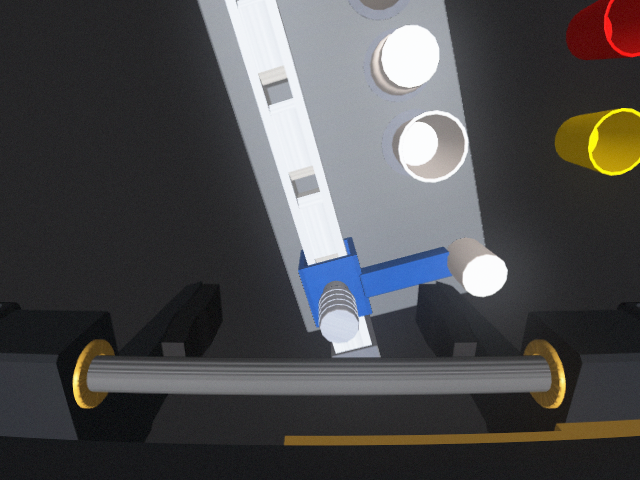

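The crop confirms the target: the open white beaker stands abreast of the first hole. The knob is at about (0.589, -0.0555). Hole 1 is about 92 mm along the tube, whose direction is (-0.273, 0.962). I'll move above the knob with the jaws across the tube.

>>> drive_tool([
  {"jaw":1,"tx":0.24,"ty":-0.93,"tz":0,"spin":1.6},
  {"jaw":1,"tx":0.47,"ty":-1.85,"tz":0,"spin":3.17},
  {"jaw":1,"tx":0.47,"ty":-1.85,"tz":0,"spin":3.17},
  {"jaw":1,"tx":0.47,"ty":-1.85,"tz":0,"spin":3.17},
])

```text
time: 1.6
tcp_pos: [0.5889, -0.055, 0.2154]
tool_rot: [0.604, 0.797, 0.0, -0.0]
force: [-0.9, 0.3, 0.7]
opening: 0.0879
```

Run:
```python
from h import *
np.set_printoptions(precision=4,suppress=True)
f=ctrl.grab_frame('wrist');save(f,'w1.png');o=ctrl.get_obs()
print(o['time'],o['tcp_pos'],o['tool_rot'],o['force'])
for d in ctrl.spot_point('wrist','knob')[:2]: print(d['p'],w(f,d['xyz']))
print(px(f,[.589,-.0555,.164]))
```

```text
1.65 [ 0.5889 -0.0547  0.2155] [ 0.6033  0.7975  0.0001 -0.0002] [-0.2754  0.7154 -0.3699]
0.89 [ 0.5899 -0.0594  0.1457]
(np.float64(318.44668706215253), np.float64(248.46031858934074))
```

View pics/w1.png

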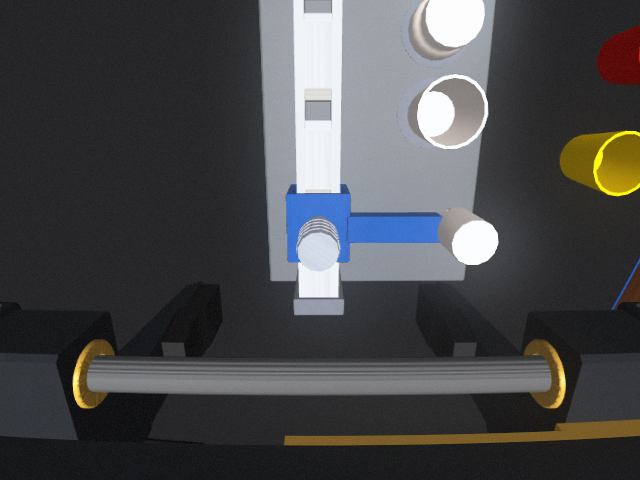

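The wrist view shows the tube running vertically in the picture, so the jaws are square across it. The knob top is at (318,251), which matches the prediction of (318,248). I'll descend and grip.

>>> drive_tool([
  {"jaw":1,"tz":-1.4},
  {"jaw":1,"tz":-2.6},
  {"jaw":1,"tz":-2.82},
  {"jaw":0,"tz":-2.82},
  {"jaw":0,"tz":-2.82},
])

```text
schema error: expected keys jaw, tx, ty, tz, spin
```

>>> drive_tool([
  {"jaw":0},
  {"jaw":0},
  {"jaw":0},
])

```text
schema error: expected keys jaw, tx, ty, tz, spin
```

Run:
```python
from h import *
np.set_printoptions(precision=4,suppress=True)
f=ctrl.grab_frame('wrist');save(f,'w2.png');o=ctrl.get_obs()
print(o['time'],o['tcp_pos'],o['force'],o['opening'])
def rayz(f,u,v,z):
    a=unproj(f,u,v,.1);b=unproj(f,u,v,1.);return a+(b-a)*(z-a[2])/(b[2]-a[2])
g=ctrl.grab_frame('side');save(g,'s2.png')
```

```text
1.75 [ 0.5889 -0.0546  0.2156] [-0.3413  0.163   0.116 ] 0.087825916668805
```

View pics/w2.png

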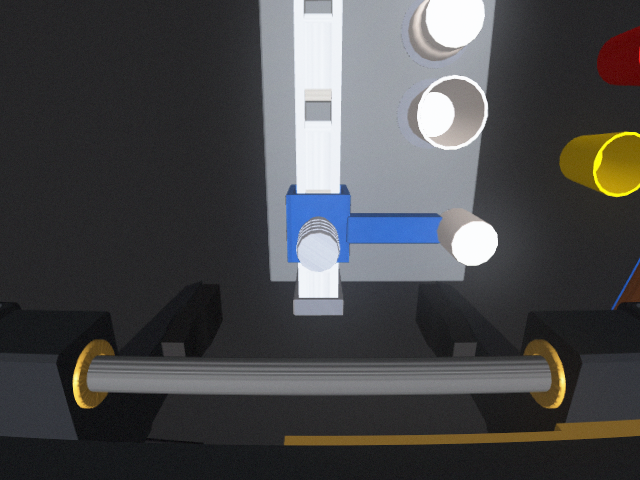

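View pics/s2.png

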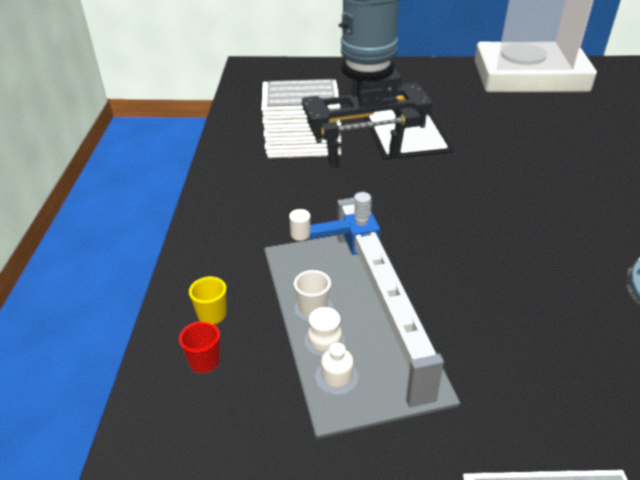

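The calls were refused because every key is required, so nothing has moved. I'll send them again with all keys.

>>> drive_tool([
  {"jaw":1,"tx":0,"ty":0,"tz":-1.4,"spin":0},
  {"jaw":1,"tx":0,"ty":0,"tz":-2.6,"spin":0},
  {"jaw":1,"tx":0,"ty":0,"tz":-2.82,"spin":0},
  {"jaw":0,"tx":0,"ty":0,"tz":-2.82,"spin":0},
  {"jaw":0,"tx":0,"ty":0,"tz":-2.82,"spin":0},
])

```text
time: 2.42
tcp_pos: [0.5904, -0.0557, 0.133]
tool_rot: [0.603, 0.798, 0.001, 0.001]
force: [0.6, 0.1, -0.3]
opening: 0.0705
```

>>> drive_tool([
  {"jaw":0,"tx":0,"ty":0,"tz":0,"spin":0},
  {"jaw":0,"tx":0,"ty":0,"tz":0,"spin":0},
  {"jaw":0,"tx":0,"ty":0,"tz":0,"spin":0},
])

```text
time: 2.8
tcp_pos: [0.5892, -0.0556, 0.1313]
tool_rot: [0.603, 0.798, 0.0, 0.0]
force: [-0.1, 0.1, -0.7]
opening: 0.0402
```

Run:
```python
from h import *
np.set_printoptions(precision=4,suppress=True)
f=ctrl.grab_frame('wrist');save(f,'w3.png');o=ctrl.get_obs()
print(o['time'],o['tcp_pos'],o['force'],o['opening'])
```

```text
2.85 [ 0.5892 -0.0556  0.1312] [0.1041 0.1043 0.0754] 0.03610070978674356
```

View pics/w3.png

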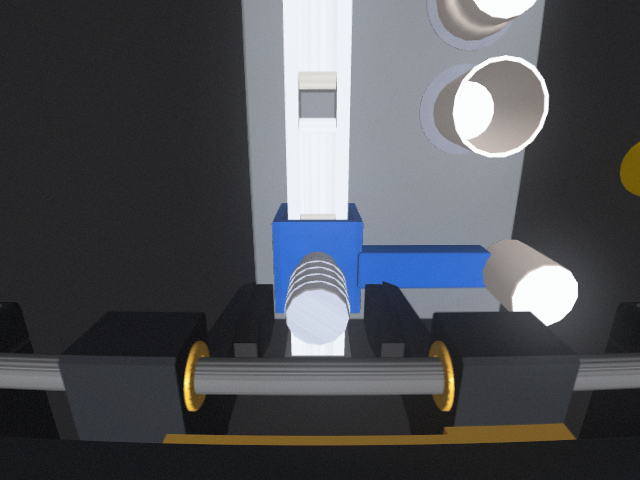

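The fingers straddle the knob, centred at (318,315). Next I'll finish closing and pull up about 20 mm.

>>> drive_tool([
  {"jaw":0,"tx":0,"ty":0,"tz":0,"spin":0},
  {"jaw":0,"tx":0,"ty":0,"tz":0,"spin":0},
  {"jaw":0,"tx":0,"ty":0,"tz":0,"spin":0},
])

```text
time: 3.22
tcp_pos: [0.5887, -0.0556, 0.131]
tool_rot: [0.603, 0.798, -0.0, -0.0]
force: [-4.6, -1.0, 2.4]
opening: 0.0269
```

>>> drive_tool([
  {"jaw":0,"tx":0,"ty":0,"tz":0.2,"spin":0},
  {"jaw":0,"tx":0,"ty":0,"tz":0.4,"spin":0},
  {"jaw":0,"tx":0,"ty":0,"tz":0.57,"spin":0},
  {"jaw":0,"tx":0,"ty":0,"tz":0.67,"spin":0},
  {"jaw":0,"tx":0,"ty":0,"tz":0.67,"spin":0},
])

```text
time: 3.85
tcp_pos: [0.5885, -0.0554, 0.1508]
tool_rot: [0.603, 0.798, -0.0, -0.001]
force: [-2.9, -1.2, -9.6]
opening: 0.0266
```

Run:
```python
from h import *
np.set_printoptions(precision=4,suppress=True)
def rayz(f,u,v,z):
    a=unproj(f,u,v,.1);b=unproj(f,u,v,1.);return a+(b-a)*(z-a[2])/(b[2]-a[2])
f=ctrl.grab_frame('wrist');save(f,'w4.png');o=ctrl.get_obs()
print(o['time'],o['tcp_pos'],o['force'],o['opening'])
g=ctrl.grab_frame('side');save(g,'s4.png')
for v in (60,90,100,120): R=rayz(f,318,v,.1);print(v,R,R[:2]@[-.273,.962])
print('knob',o['tcp_pos'][:2]@np.array([-.273,.962]))
cv2.imwrite('pics/s4c.png',cv2.cvtColor(cv2.resize(g['frame'][130:330,260:460],None,fx=3,fy=3),cv2.COLOR_RGB2BGR))
```

```text
3.9 [ 0.5885 -0.0553  0.1507] [-3.4287 -0.2919 -9.0832] 0.026606401453740096
60 [0.5581 0.0507 0.1   ] -0.10360902996066315
90 [0.5624 0.0355 0.1   ] -0.11937906795865687
100 [0.5639 0.0303 0.1   ] -0.12476065916981427
120 [0.5669 0.0198 0.1   ] -0.13572681246522394
knob -0.2139074792171884
```

View pics/w4.png

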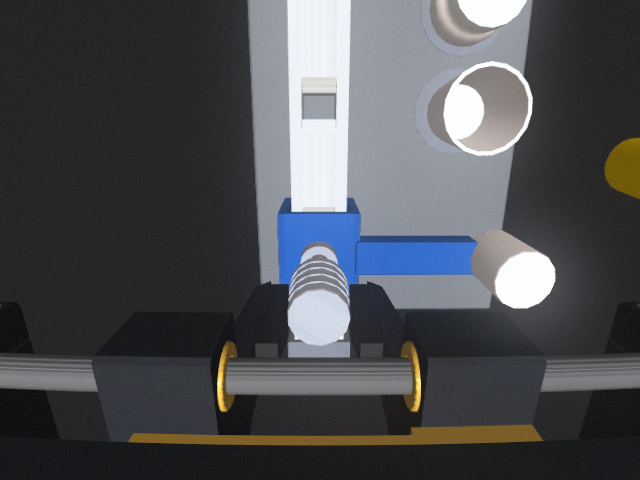

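View pics/s4c.png

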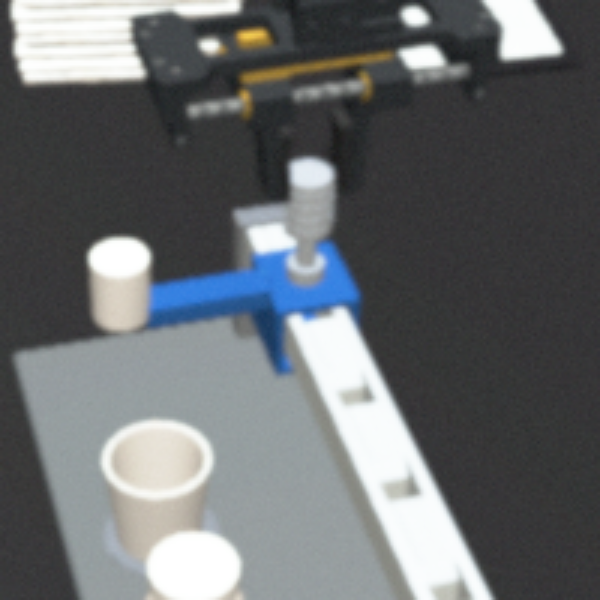

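The knob is up about 20 mm with 9 N of spring force, and the pin is clear. I estimate about 90 mm of travel to hole 1. I'll slide most of the way and look again.

>>> drive_tool([
  {"jaw":0,"tx":-0.08,"ty":0.29,"tz":0,"spin":0},
  {"jaw":0,"tx":-0.22,"ty":0.77,"tz":0,"spin":0},
  {"jaw":0,"tx":-0.36,"ty":1.26,"tz":0,"spin":0},
  {"jaw":0,"tx":-0.46,"ty":1.6,"tz":0,"spin":0},
  {"jaw":0,"tx":-0.46,"ty":1.6,"tz":0,"spin":0},
])

```text
time: 4.58
tcp_pos: [0.5746, -0.0058, 0.1509]
tool_rot: [0.602, 0.798, 0.0, -0.001]
force: [-4.2, -0.5, -9.0]
opening: 0.0265
```

>>> drive_tool([
  {"jaw":0,"tx":-0.08,"ty":0.29,"tz":0,"spin":0},
  {"jaw":0,"tx":-0.2,"ty":0.7,"tz":0,"spin":0},
  {"jaw":0,"tx":-0.31,"ty":1.1,"tz":0,"spin":0},
  {"jaw":0,"tx":-0.36,"ty":1.28,"tz":0,"spin":0},
  {"jaw":0,"tx":-0.36,"ty":1.28,"tz":0,"spin":0},
])

```text
time: 5.2
tcp_pos: [0.564, 0.0315, 0.1509]
tool_rot: [0.603, 0.798, -0.0, -0.001]
force: [-4.9, -0.2, -8.9]
opening: 0.0272
```

Run:
```python
from h import *
np.set_printoptions(precision=4,suppress=True)
ev=np.array([-.273,.962])
o=ctrl.get_obs();print(o['time'],o['tcp_pos'],o['force'],o['opening'],o['tcp_pos'][:2]@ev)
for c,(r,cc) in {'scene':((120,370),(230,530)),'side':((130,380),(250,470))}.items():
    g=ctrl.grab_frame(c);cv2.imwrite(f'pics/{c}5.png',cv2.cvtColor(cv2.resize(g['frame'][r[0]:r[1],cc[0]:cc[1]],None,fx=2.4,fy=2.4),cv2.COLOR_RGB2BGR))
    for l in ('nozzle','beaker','knob'):
        for d in ctrl.spot_point(c,l)[:3]: P=w(g,d['xyz']);print(c,l,d['p'],P,P[:2]@ev)
```

```text
5.2 [0.564  0.0315 0.1509] [-4.9364 -0.2175 -8.8968] 0.02719449988076696 -0.12368038937966858
scene nozzle 0.94 [0.6641 0.0592 0.0898] -0.12434007226456632
scene beaker 0.9 [0.8396 0.1669 0.0004] -0.06862874501628481
scene beaker 0.66 [ 0.8463  0.0671 -0.0016] -0.16646368861883118
scene beaker 0.61 [0.6681 0.058  0.0075] -0.1266140490266911
scene knob 0.9 [0.5679 0.0307 0.167 ] -0.12545591287943808
side nozzle 0.71 [0.6671 0.0604 0.0885] -0.12401479675740915
side beaker 0.73 [ 0.8399  0.0627 -0.0012] -0.1689453160950134
side beaker 0.68 [0.6731 0.0595 0.0108] -0.1264951623716249
side beaker 0.66 [0.841  0.1654 0.0008] -0.07045073640262173
side knob 0.82 [0.5681 0.0293 0.1644] -0.12694204624424102
side knob 0.48 [0.6713 0.0612 0.0871] -0.12442415063140132
```

View pics/scene5.png

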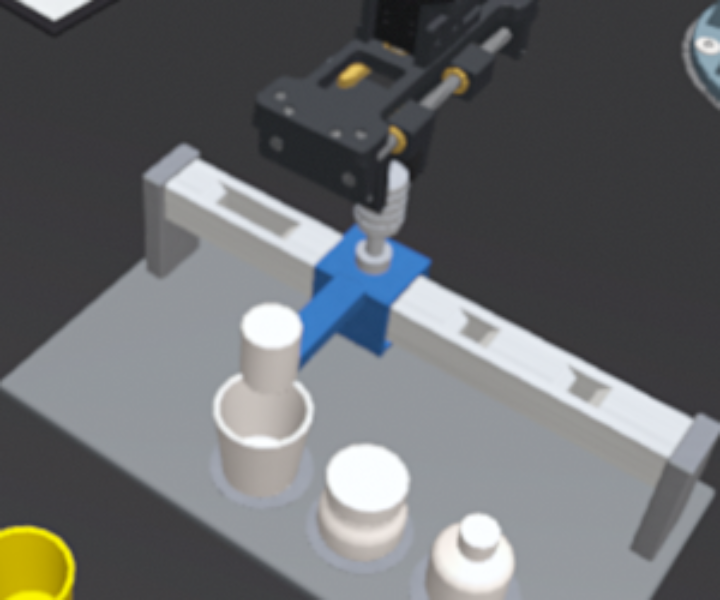

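View pics/side5.png

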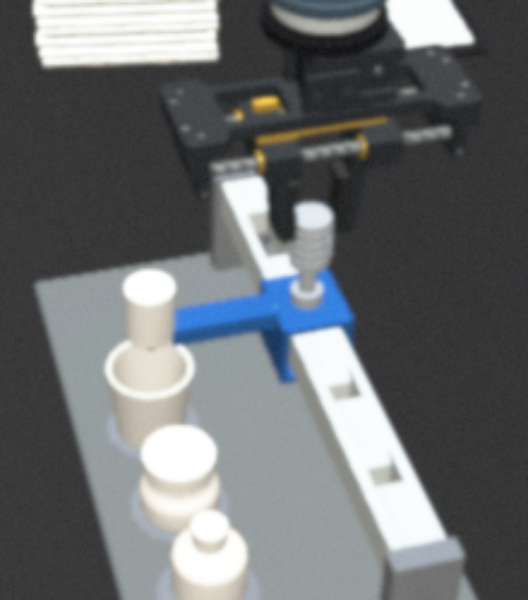

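The nozzle is over the white beaker, about 2 mm off along the tube. That is well inside the 10 mm catch range, so I'll let go here.

>>> drive_tool([
  {"jaw":1,"tx":0,"ty":0,"tz":0,"spin":0},
  {"jaw":1,"tx":0,"ty":0,"tz":0,"spin":0},
  {"jaw":1,"tx":0,"ty":0,"tz":0,"spin":0},
  {"jaw":1,"tx":0,"ty":0,"tz":0,"spin":0},
  {"jaw":1,"tx":0,"ty":0,"tz":0,"spin":0},
])

```text
time: 6.22
tcp_pos: [0.5647, 0.0309, 0.1513]
tool_rot: [0.603, 0.798, 0.0, 0.0]
force: [0.3, -1.0, 0.8]
opening: 0.0747
```

>>> drive_tool([
  {"jaw":1,"tx":0,"ty":0,"tz":0,"spin":0},
  {"jaw":1,"tx":0,"ty":0,"tz":0,"spin":0},
  {"jaw":1,"tx":0,"ty":0,"tz":0,"spin":0},
])

```text
time: 6.6
tcp_pos: [0.5645, 0.0309, 0.1511]
tool_rot: [0.603, 0.798, -0.0, -0.0]
force: [-0.6, 0.4, -0.7]
opening: 0.088
```

>>> drive_tool([
  {"jaw":1,"tx":0,"ty":0,"tz":0.8,"spin":0},
  {"jaw":1,"tx":0,"ty":0,"tz":1.8,"spin":0},
  {"jaw":1,"tx":0,"ty":0,"tz":2.8,"spin":0},
  {"jaw":1,"tx":0,"ty":0,"tz":3.3,"spin":0},
  {"jaw":1,"tx":0,"ty":0,"tz":3.3,"spin":0},
])

```text
time: 7.22
tcp_pos: [0.565, 0.0308, 0.2509]
tool_rot: [0.603, 0.798, 0.0, 0.001]
force: [0.3, 0.1, -1.3]
opening: 0.0885
```

Run:
```python
from h import *
np.set_printoptions(precision=4,suppress=True)
ev=np.array([-.273,.962])
o=ctrl.get_obs();print(o['time'],o['tcp_pos'],o['force'],o['opening'])
for c,(r,cc) in {'scene':((120,370),(230,530)),'side':((130,380),(250,470))}.items():
    g=ctrl.grab_frame(c);cv2.imwrite(f'pics/{c}6.png',cv2.cvtColor(cv2.resize(g['frame'][r[0]:r[1],cc[0]:cc[1]],None,fx=2.4,fy=2.4),cv2.COLOR_RGB2BGR))
    for l in ('nozzle','beaker','knob'):
        for d in ctrl.spot_point(c,l)[:3]: P=w(g,d['xyz']);print(c,l,d['p'],P,P[:2]@ev)
    v,u=np.nonzero(ctrl.regions_of(c,'knob')[0]['pixels'])
    P=np.array([unproj(g,a,b) for a,b in zip(u,v)]);P=P[P[:,2]<.2]
    z=np.percentile(P[:,2],95);t=P[abs(P[:,2]-z)<.004];print('knob top z95',z,t.mean(0),t.mean(0)[:2]@ev)
```

```text
7.225 [0.565  0.0308 0.2509] [ 0.3234  0.074  -1.3384] 0.08852110235957945
scene nozzle 0.66 [0.6679 0.0575 0.0918] -0.12706830600974012
scene beaker 0.72 [0.8401 0.1689 0.0015] -0.06685206915822242
scene beaker 0.63 [ 0.8472  0.0683 -0.0044] -0.1656210521106661
scene beaker 0.56 [0.6719 0.0584 0.0109] -0.127261852204922
scene knob 0.86 [0.5691 0.0321 0.1422] -0.12450953800508063
knob top z95 0.16470794811003606 [0.5662 0.0316 0.1635] -0.12420373465056336
side nozzle 0.71 [0.67   0.0578 0.0844] -0.12732386251336705
side beaker 0.75 [ 0.843   0.0638 -0.0009] -0.16872834247964724
side beaker 0.61 [ 0.8419  0.164  -0.0017] -0.07202795948894361
side knob 0.68 [0.5625 0.0297 0.148 ] -0.12496421127609986
knob top z95 0.1657477059417059 [0.5641 0.0322 0.1645] -0.12303167104086106
```

View pics/scene6.png

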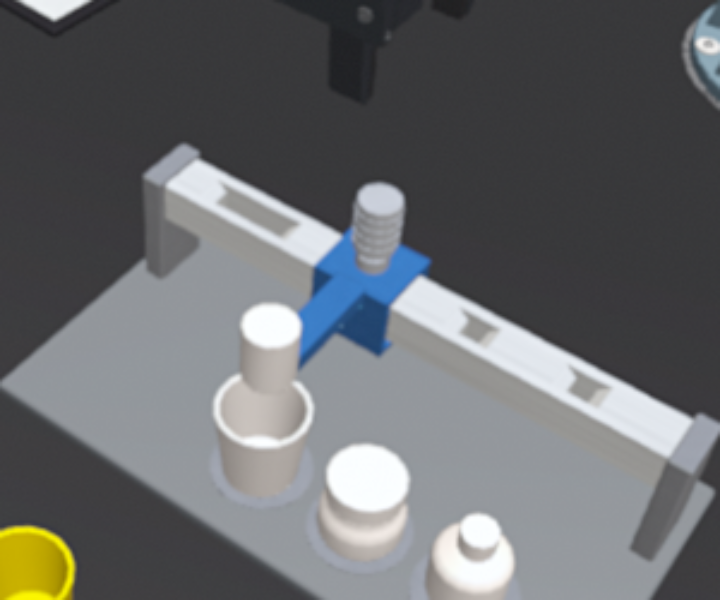

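View pics/side6.png

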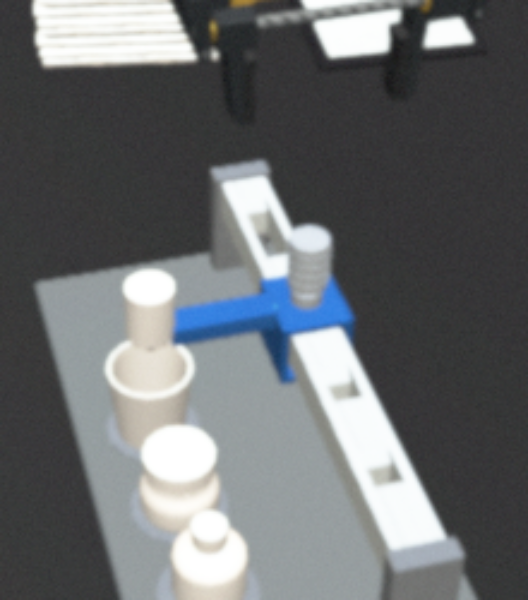

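The knob top is back at its starting "down" height: 0.1635 and 0.1645 m now, against 0.1635 and 0.1644 m before. The pin is therefore seated, and the beaker hasn't moved. I'll hand the job in.

```bash
python3 -c "
from station import ctrl
print(ctrl.job_done())"
```

```text
the job is handed in; nothing more can be done
None
```

The dosing head is locked in the first hole with its nozzle over the open white beaker, and the job was handed in at about 7.3 s. I gripped the knob across the tube, pulled it up about 20 mm, slid the head about 90 mm along the tube, let go and backed off upwards.

**Pin:** both cameras show the knob top within about 1 mm of its starting "down" height, so the pin is fully in.

**Nozzle:** it is within about 1 mm of the beaker's centre along the tube.

**Beaker:** it stands where it was, to within the measuring error of about 1 mm. In the last pictures the scene camera's network found it, but the side camera's network did not report the white beaker. It is plainly visible there, in its place.

**Robot:** the gripper is about 85 mm above the knob, touching nothing. The highest force I saw was about 10 N.

Two move calls were refused for missing keys; they moved nothing and I sent them again in full.

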